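Return the mallet to its angled bench collar

ROBOT

A 6-joint arm with a two-finger parallel gripper is mounted at the origin on the work surface. World frame = base frame: x ahead of the robot, y to its left, z up, the work surface at z = 0. Lengths are in m, angles in rad, forces in N, time in s.
With the tool pointing down it reaches from about 0.325 to 0.775 m from the base axis. Payload 5.5 kg.
Tool frame: the origin (TCP) lies between the finger pads; the fingertips stand 11 mm ahead of it and the grasp point (between the pads) lies 8 mm behind it; x points along the fingers, y is the direction in which the jaws open and shut, and the axes are right-handed (so a half turn about x gives the same grasp; the last joint's range is limited). The gripper opens to 88 mm and grips with 3 to 60 N. Pads are 20 mm wide; open, the fingers measure 115 mm over their backs; the gripper's body (75 mm by 178 mm) begins 61 mm behind the grasp point.
Start: joints at [-1.195, 0.091, 1.231, -0, 1.82, -0.057], TCP at [0.252, -0.545, 0.234] pointing down, gripper open.
Joint ranges: [-2.87, 2.87], [-0.86, 2.18], [0.17, 2.46], [-1.51, 4.65], [0.06, 2.69], [-2.65, 2.65]. Speed limits (rad/s): [2.57, 2.57, 3.01, 3.14, 3.14, 3.14].

INTERFACE

Orientations are given as [roll, pitch, yaw] about the fixed x, y, z axes, in that order (R = Rz(yaw) Ry(pitch) Rx(roll)).
In Python, from plant import manip gives the robot as it stands.
- The arm moves only by the tool send_rows, never from a script. Its argument "motion" is a list of rows, each a list of 2 entries, a list of its own where there are three numbers: the shift along the world's x, y, z in mm, then the turn, a rotation vector about the world's x, y, z in degrees. A call has 1 to 12 rows; each row shifts and turns the pose as measured when the row begins; what a row does not reach is not made up. A row lasts 1/10 s, in which the tool goes at most 50 mm and 8.59 degrees, less where a joint would pass 70% of its speed; a pose out of reach is approached as far as the arm can. A call is refused whole if a number of a shift passes 50 or a number of a turn 8.59, either way. A call with a gripper value outside its range is refused whole. "grip" is the closure in counts, from 0 (fully open) to 255 (shut), set as the call begins (left out, the last holds). The fingers move at their own pace and stop on an object; "grip_force" is the grip in N (left out, the last holds). Time passes only in rows, so rows that do not move let the fingers close. It gives the time, the measured TCP pose, the force and the opening at its end, in the units of the state.
- manip.observe(): the state, without advancing time (a new reading comes with each control period).
- manip.camera(name): name is "side" or "top"; returns (picture, depth): 384x512x3 uint8, blue, green, red; 384x512 float32, m along the optical axis (not along the pixel's ray), 0 where there is no reading.
- manip.calibration(name): a dict with "mtx" (3x3 intrinsics, pixels), "pose" (4x4, takes a point from camera to world coordinates). Camera axes: x right, y up, looking along -z (the intrinsics and any distortion apply to the point x, -y, -z); pixel columns grow to the right and rows downward; lengths in m; the calibration is good to about 2 mm. A picture is of the moment at which its call begins. calibration takes no time and is no camera call.
- manip.sign_off(): hands the job in, once; it reports no verdict.
The state is a dict: "time": time; "qpos": joint angles; "qd": joint speeds; "effort": joint torques, N m; "eef_pos": TCP position; "tool_rot": TCP orientation; "wrist_force": force on the tool from outside, world axes, zero at the start; "torque": the same for the moment, N m; "width": finger opening in m.
Only numpy, scipy, OpenCV 4.12 (cv2) and the standard library are available. Lean on these libraries where they do the work, as an engineer would, in place of code of your own. Each camera call takes 0.05 s, during which the arm holds its last target. There are 200 camera calls.

TASK

Put the mallet away in the empty angled collar on the dental bench: slide it in handle first and press it fully home past the collar's spring ball, gently and without ramming it, so that its head sits on the collar's mouth, then let go. Leave the spatula in the other holder and everything else on the bench where it is.

Things in the scene. Friction and masses are not known exactly. Their poses are not given: they have to be found in the camera images.
- mallet: Loose bench mallet, 0.13 to 0.26 kg: pale round wooden handle, 18 mm thick, 120 mm long; green barrel head set crosswise. Origin: on the handle axis at the head's underside. x runs from the handle into the head, y along the barrel. At the start it lies on the bench, barrel level, handle end touching the bench: the handle dips 3.6 degrees. It balances within 25 mm of the origin.
- mallet_head (a point): Centre of the mallet's head, 17 mm from the mallet's origin along its x: a green nylon barrel with white faces, 34 mm in diameter, 84 mm long along the mallet's y. Its top is 34 mm from the mallet's origin. At the start it is 17 mm above the bench, the mallet's origin 16 mm.
- mallet_end (a point): Centre of the free end of the mallet's handle, 120 mm from the mallet's origin. The last 5 mm taper to 14 mm.
- holder_collar: Empty fixed aluminium collar, a tube open at both ends, 36 mm long, bore 21 mm, outside 38 mm, on a 20 mm post on a blue base plate (100 x 110 x 12 mm). Origin: centre of the mouth, 165 mm above the bench. z points out of the mouth along the bore, 40 degrees above level, away from the robot; y is level, x points down. The handle goes in along -z, down and towards the robot.
- spring_ball (a point): Nose of a brass spring ball, halfway down the bore on its upper side, standing 6 mm into it. It yields with 2 to 4 N, presses the handle (in the end 1.5 mm below the bore's centre) on the lower wall and holds it by friction: the mallet does not slide home by its weight, it must be pushed with roughly 3 to 10 N until the head meets the mouth. A short dark housing stands outside.
- spatula: Loose plaster spatula with a red handle and steel blade, already hanging in the second, identical blue-based holder. Leave it. Origin: on its handle axis under its steel flange, at that collar's mouth; x runs towards the blade tip, 83 mm away. The two holders stand at least 0.18 m apart.
- model_a: Loose cream plaster tooth model, about 52 x 62 x 31 mm, standing on the bench; origin under its centre. Leave it.
- model_b: Another such plaster tooth model on the bench. Leave it.
- tin: Round steel tin, 68 mm across and 45 mm high, loose on the bench; origin under its centre. Leave it.
- resin_jar: Amber jar, 60 mm across and 75 mm high, loose on the bench; origin under its centre. Leave it.
Mind the look-alikes: they are no part of the job. Several things look just like the mallet: the one meant starts farthest to the robot's right.

How it is judged:
On the way:
1. the handle has entered the empty collar from its mouth, the head still clear of it (z of mallet_end in the frame of holder_collar below -0.012 m and x of mallet_end in the frame of holder_collar between -0.008 and 0.008 m and y of mallet_end in the frame of holder_collar between -0.008 and 0.008 m and angle between the x axis of mallet and the z axis of holder_collar, either way round below 0.25 rad and z of mallet in the frame of holder_collar above 0.01 m), for 0.1 s.
At the end, for the whole second after the job is handed in: The mallet's handle is through the collar with the head on the mouth (head underside within 4 mm of the mouth along the bore and 7 mm in all, axes within 7 degrees), at rest and let go; the spatula, models, tin and jar are within 30 mm of where they began (distance between mallet and holder_collar below 0.007 m and z of mallet in the frame of holder_collar below 0.004 m and angle between the x axis of mallet and the z axis of holder_collar, either way round below 0.12 rad and z of mallet_end in the frame of holder_collar below -0.1 m and linear speed of mallet below 0.02 m/s and angular speed of mallet below 0.2 rad/s and contact force between the fingers and mallet below 0.05 N and distance of each of model_a, model_b, tin, resin_jar, spatula from where it was at the start of the episode below 0.03 m); the robot touches nothing.
It fails at once if the mallet is rammed: it presses on the collar with more than 60 N, sides and seat together (contact force between mallet and holder_collar above 60 N).
It fails at once if the spatula or another bystander is shifted by more than 30 mm (distance of any of model_a, model_b, tin, resin_jar, spatula from where it was at the start of the episode above 0.03 m).
It also fails if it takes over 61 s, if anything falls off the work surface, if the arm or the gripper's body presses on something with over 40 N, if the wrist force passes 120 N, or if a joint passes its speed limit or range.

## Working session

There is one attempt and no reset: what is moved stays moved. The work goes in short steps, Python scripts to look and compute and a tool call to move; the robot and the scene stay as the last step left them, time stands still between calls to the robot, and variables do not carry over. Pictures are saved under pics/ and viewed, about 8 in all and at most 12, crops included, and the job is handed in when it is done.

Besides the shell and the picture viewer there is one more tool, called by a JSON object that holds its "method" and its "body", one argument or row to a line. send_rows: Moves the arm, as the interface text tells. Its arguments: {"type":"object","properties":{"motion":{"type":"array"},"grip":{"type":"number"},"grip_force":{"type":"number"}},"required":["motion"]}

```bash
mkdir -p pics; ls; cat > h.py <<'E'
import numpy as np, cv2
from plant import manip
def grab(n):
    im,d=manip.camera(n); c=manip.calibration(n)
    np.savez(f'{n}.npz',im=im,d=d,K=c['mtx'],P=c['pose']); return im,d,c
def load(n):
    z=np.load(f'{n}.npz'); return z['im'],z['d'],dict(mtx=z['K'],pose=z['P'])
def cloud(d,c):
    K=c['mtx'];P=c['pose'];v,u=np.mgrid[:d.shape[0],:d.shape[1]]
    p=np.stack([(u-K[0,2])/K[0,0]*d,-(v-K[1,2])/K[1,1]*d,-d],-1)
    return p@P[:3,:3].T+P[:3,3]
E
python3 - <<'E'
from h import *
for n in('top','side'):
    im,d,c=grab(n); print(n,c['mtx'].round(1).tolist(),c['pose'].round(3).tolist(),{k:v for k,v in c.items() if k not in('mtx','pose')})
    cv2.imwrite(f'pics/{n}0.png',im)
s=manip.observe(); print(s)
E
```

```text
pics
top [[422.0, 0.0, 253.7], [0.0, 422.0, 196.6], [0.0, 0.0, 1.0]] [[0.004, 0.991, -0.133, 0.352], [-1.0, 0.004, -0.001, -0.082], [-0.0, 0.133, 0.991, 1.213], [0.0, 0.0, 0.0, 1.0]] {}
side [[448.0, 0.0, 252.4], [0.0, 448.0, 190.4], [0.0, 0.0, 1.0]] [[0.985, 0.132, -0.111, 0.362], [-0.172, 0.68, -0.712, -0.985], [-0.018, 0.721, 0.693, 1.02], [0.0, 0.0, 0.0, 1.0]] {}
{'time': 0.1, 'qpos': array([-1.19467337e+00,  9.17683911e-02,  1.23176192e+00,  3.59328590e-07,
        1.81979803e+00, -5.66926834e-02]), 'qd': array([-0.00134843, -0.00233769, -0.0022622 ,  0.00085387,  0.00020031,
       -0.00092671]), 'effort': array([ 3.64693617e-03, -4.47854733e+01, -4.07569885e+01,  7.01776030e-02,
        2.83872709e-02, -1.10981862e-04]), 'eef_pos': array([ 0.25156838, -0.54444103,  0.23263103]), 'tool_rot': array([-1.62768974,  1.56906064,  1.94671864]), 'wrist_force': array([-0.04517223, -0.26383956,  0.43534301]), 'torque': array([ 0.00183015, -0.03406621,  0.02609304]), 'width': 0.08772594042919811}
```

View pics/top0.png

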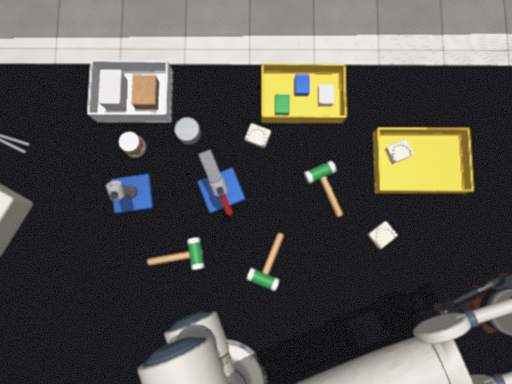

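View pics/side0.png

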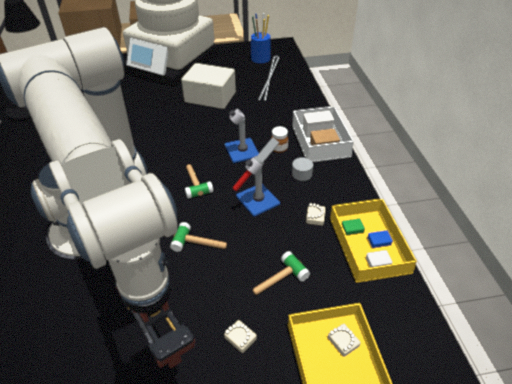

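Three mallets are visible in the top view, with heads at pixels (320,172), (263,280) and (195,253). Image right is the robot's right, so the one at (320,172) fits. I'll confirm that in a crop, and the empty collar at (117,188).

```bash
python3 - <<'E'
from h import *
import itertools
for n in('top','side'):
    im,d,c=load(n);X=cloud(d,c)
    hsv=cv2.cvtColor(im,cv2.COLOR_BGR2HSV)
    for nm,lo,hi in(('green',(45,120,40),(80,255,255)),('wood',(8,60,120),(20,190,255)),('blue',(100,150,60),(125,255,255))):
        m=cv2.inRange(hsv,lo,hi); k,l,st,ce=cv2.connectedComponentsWithStats(m)
        for i in range(1,k):
            if st[i,4]<60: continue
            P=X[(l==i)&(d>0)]; 
            if not len(P): continue
            r=cv2.minAreaRect(P[:,:2].astype(np.float32)*1000)
            print(n,nm,ce[i].round(),st[i,4],'med',np.median(P,0).round(3),'zmax',np.percentile(P[:,2],95).round(3),'rect',np.round(r[0]),np.round(r[1]),round(r[2],1))
t=load('top')[0];s=load('side')[0]
a=cv2.resize(t[140:230,285:365],None,fx=5,fy=5,interpolation=2);b=cv2.resize(t[150:240,90:170],None,fx=5,fy=5,interpolation=2)
cv2.imwrite('pics/crop1.png',np.hstack([a,b]))
c1=cv2.resize(s[95:175,210:290],None,fx=5,fy=5,interpolation=2);c2=cv2.resize(s[235:315,240:320],None,fx=5,fy=5,interpolation=2)
cv2.imwrite('pics/crop2.png',np.hstack([c1,c2]))
E
```

```text
top green [282. 104.] 221 med [ 0.785 -0.161  0.026] zmax 0.03 rect [ 785. -162.] [36. 55.] 89.8
top green [321. 171.] 214 med [ 0.585 -0.27   0.031] zmax 0.036 rect [ 589. -271.] [39. 56.] 22.8
top green [195. 253.] 226 med [0.352 0.081 0.031] zmax 0.036 rect [351.  85.] [52. 38.] 10.9
top green [262. 279.] 233 med [ 0.282 -0.104  0.031] zmax 0.037 rect [ 280. -105.] [52. 39.] 65.6
top wood [144.  90.] 715 med [0.816 0.236 0.054] zmax 0.058 rect [817. 237.] [90. 69.] 0.1
top wood [331. 196.] 270 med [ 0.515 -0.302  0.019] zmax 0.025 rect [ 515. -304.] [119.  24.] 23.7
top wood [273. 253.] 288 med [ 0.353 -0.135  0.019] zmax 0.025 rect [ 354. -136.] [ 20. 121.] 67.9
top wood [168. 258.] 281 med [0.338 0.158 0.019] zmax 0.025 rect [338. 159.] [ 19. 120.] 10.2
top blue [302.  85.] 240 med [ 0.844 -0.221  0.027] zmax 0.031 rect [ 845. -220.] [39. 55.] 88.8
top blue [233. 186.] 483 med [ 0.542 -0.02   0.011] zmax 0.015 rect [549. -17.] [105.  47.] 21.2
top blue [136. 194.] 934 med [0.511 0.254 0.011] zmax 0.015 rect [525. 274.] [105. 115.] 7.5
top blue [209. 196.] 380 med [0.51  0.051 0.
[... 710 characters left out ...]
 251.] [ 89. 105.] 1.6
side wood [192. 175.] 117 med [0.337 0.159 0.02 ] zmax 0.025 rect [337. 174.] [ 21. 144.] 10.0
side wood [206. 241.] 242 med [ 0.355 -0.136  0.018] zmax 0.024 rect [ 355. -127.] [ 37. 122.] 66.1
side wood [272. 280.] 298 med [ 0.515 -0.303  0.018] zmax 0.024 rect [ 515. -297.] [122.  29.] 25.1
side blue [260.  48.] 520 med [0.713 0.914 0.065] zmax 0.11 rect [722. 964.] [158.  90.] 78.4
side blue [241. 150.] 477 med [0.512 0.261 0.011] zmax 0.015 rect [524. 281.] [107. 134.] 9.2
side blue [257. 201.] 691 med [ 0.525 -0.     0.011] zmax 0.015 rect [535.  24.] [111. 130.] 23.1
side blue [380. 238.] 263 med [ 0.845 -0.228  0.026] zmax 0.029 rect [ 846. -224.] [58. 45.] 3.4
```

View pics/crop1.png

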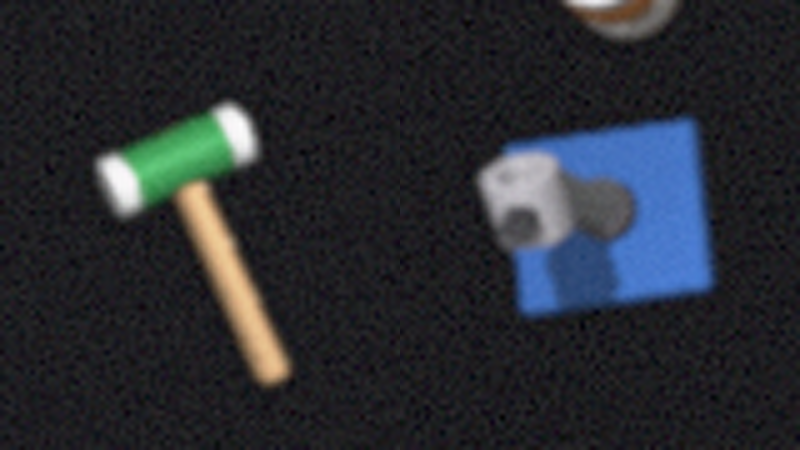

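View pics/crop2.png

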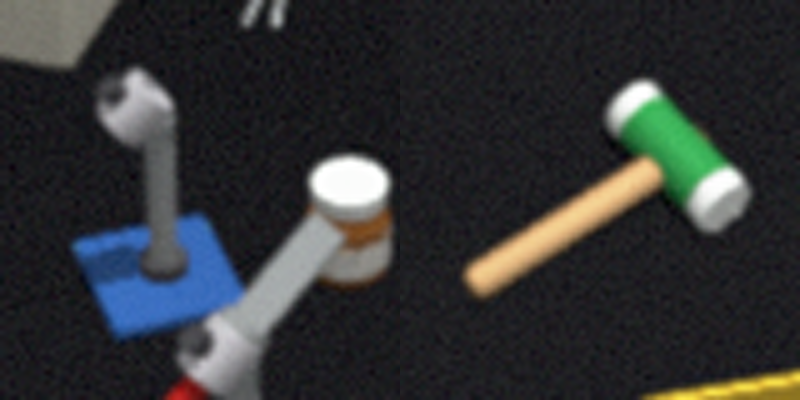

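The crops confirm it. The target mallet has its head at top (320,172) with the handle running to (340,215), isolated and rightmost. The empty collar has its dark ball housing on the robot side, so the mouth faces away. Now precise poses.

```bash
cat >> h.py <<'E'
def ray(px,c,z):
    px=np.atleast_2d(px).astype(float);K=c['mtx'];P=c['pose']
    r=np.stack([(px[:,0]-K[0,2])/K[0,0],-(px[:,1]-K[1,2])/K[1,1],-np.ones(len(px))],-1)@P[:3,:3].T
    return P[:3,3]+r*((z-P[2,3])/r[:,2])[:,None]
def proj(X,c):
    P=c['pose'];p=(np.atleast_2d(X)-P[:3,3])@P[:3,:3];K=c['mtx']
    return np.stack([K[0,2]+K[0,0]*p[:,0]/-p[:,2],K[1,2]-K[1,1]*p[:,1]/-p[:,2]],-1)
def axis(az,el): return np.array([np.cos(az)*np.cos(el),np.sin(az)*np.cos(el),np.sin(el)])
E
python3 - <<'E'
from h import *
from scipy.optimize import least_squares
from scipy.spatial.transform import Rotation as R
pts=[]
for n in('top','side'):
    im,d,c=load(n);X=cloud(d,c);hsv=cv2.cvtColor(im,cv2.COLOR_BGR2HSV)
    u0,v0=proj([.5,.27,.01],c)[0].astype(int)
    m=cv2.inRange(hsv,(100,150,60),(125,255,255));k,l,st,ce=cv2.connectedComponentsWithStats(m)
    for i in range(1,k):
        if st[i,4]<300: continue
        v,u=np.nonzero(l==i);q=ray(np.c_[u,v],c,.012)[:,:2]*1000;r=cv2.minAreaRect(q.astype(np.float32))
        if abs(r[0][0]-525)<40: print(n,'base',r)
    # mallet wood / head
    m=cv2.inRange(hsv,(8,60,120),(20,190,255));k,l,st,ce=cv2.connectedComponentsWithStats(m)
    for i in range(1,k):
        if 200<st[i,4]<320:
            v,u=np.nonzero(l==i);q=ray(np.c_[u,v],c,.012)
            if np.mean(q[:,1])<-.2:
                vx,vy,x0,y0=cv2.fitLine(q[:,:2].astype(np.float32),cv2.DIST_L2,0,.01,.01).ravel()
                t=(q[:,:2]-[x0,y0])@[vx,vy]; print(n,'handle az',np.degrees(np.arctan2(vy,vx)),'mid',x0,y0,'range',t.min(),t.max())
    hd=proj([.588,-.271,.02],c)[0]
    w=((hsv[...,1]<60)&(hsv[...,2]>110))|(cv2.inRange(hsv,(45,100,40),(85,255,255))>0)
    v,u=np.mgrid[:384,:512];w&=np.hypot(u-hd[0],v-hd[1])<32
    k,l,st,ce=cv2.connectedComponentsWithStats(w.astype(np.uint8));i=1+np.argmax(st[1:,4])
    vv,uu=np.nonzero(l==i);r=cv2.minAreaRect(ray(np.c_[uu,vv],c,.02)[:,:2].astype(np.float32)*1000);print(n,'head',r)
    s=(np.abs(X[...,0]-.52)<.07)&(np.abs(X[...,1]-.27)<.07)&(X[...,2]>.125)&(X[...,2]<.22)&(d>0)
    s=cv2.erode(s.astype(np.uint8),np.ones((2,2)))>0
    P=X[s];print(n,len(P),P.min(0).round(3),P.max(0).round(3),P.mean(0).round(3));pts.append((P,im[s]))
A=np.vstack([p for p,_ in pts]); np.save('collar.npy',A)
def f(p):
    a=axis(p[0],np.radians(40));w=A-np.array([p[1],p[2],p[3]]);return np.linalg.norm(np.cross(w,a),axis=1)-.019
for az0 in(7.5,):
  p=np.array([np.radians(az0),.52,.27,.15])
  r=least_squares(lambda q:np.r_[f(q),((q[1]-.52))*.1],p,loss='soft_l1',f_scale=.002)
  p=r.x;a=axis(p[0],np.radians(40));t=(A-p[1:])@a
  print('az',np.degrees(p[0]),p[1:],'res',np.abs(f(p)).mean(),'t',np.percentile(t,[0,2,5,50,95,98,100]).round(4))
  for s in (165,): print('pt on axis at z=.165',p[1:]+a*(.165-p[3])/a[2])
  print([ (np.percentile((P-p[1:])@a,[2,98]).round(4).tolist(), f(p)[:3].round(4).tolist()) for P,_ in pts])
s=manip.observe();print(R.from_euler('xyz',s['tool_rot']).as_matrix().round(3))
E
```

```text
top base ((546.8594360351562, -17.717430114746094), (103.6099624633789, 46.63203811645508), 20.380292892456055)
top base ((522.81982421875, 271.2208251953125), (103.68183898925781, 113.625), 8.438873291015625)
top base ((520.0438842773438, 48.20337677001953), (104.35811614990234, 40.41721725463867), 23.461013793945312)
top handle az 23.4012 mid 0.5152386 -0.3034747 range -0.059823542863978875 0.0606938366078987
top head ((587.3119506835938, -271.92608642578125), (39.00539016723633, 92.25569152832031), 24.783580780029297)
top 234 [0.487 0.251 0.142] [0.53  0.286 0.182] [0.507 0.266 0.166]
side base ((522.4979248046875, 268.9461669921875), (104.1326675415039, 122.85945892333984), 8.772114753723145)
side base ((533.6451416015625, 11.538299560546875), (105.95283508300781, 118.71829223632812), 21.290149688720703)
side handle az 26.257866 mid 0.51648206 -0.29977673 range -0.06187395396220651 0.06284274112312133
side head ((585.534912109375, -269.4089660644531), (41.057159423828125, 101.84284210205078), 25.886550903320312)
side 134 [0.49  0.247 0.126] [0.536 0.288 0.179] [0.512 0.26  0.157]
az 5.2657172932943155 [0.52000479 0.27273774 0.16357267] res 0.003907646762932899 t [-0.0318 -0.0296 -0.0271 -0.008   0.0039  0.0048  0.0056]
pt on axis at z=.165 [0.52169863 0.27289385 0.165     ]
[([-0.0301, 0.0048], [-0.0069, -0.0069, -0.006]), ([-0.0266, 0.0043], [-0.0069, -0.0069, -0.006])]
[[-0.001  0.419 -0.908]
 [ 0.002 -0.908 -0.419]
 [-1.    -0.002 -0.   ]]
```

{"method": "send_rows", "body": {
  "motion": [
    [[34, 29, -13], [0, 0, 0]],
    [[34, 29, -13], [0, 0, 0]],
    [[34, 29, -13], [0, 0, 0]],
    [[34, 29, -13], [0, 0, 0]],
    [[34, 29, -13], [0, 0, 0]],
    [[34, 29, -13], [0, 0, 0]],
    [[34, 29, -13], [0, 0, 0]],
    [[34, 29, -13], [0, 0, 0]],
    [[31, 27, -13], [0, 0, 0]],
    [[0, 0, 0], [0, 0, 0]]
  ],
  "grip": 0,
  "grip_force": 40
}}

```text
time: 1.1
eef_pos: [0.5601, -0.273, 0.1046]
tool_rot: [-1.054, 1.561, 2.514]
wrist_force: [-0.6, 0.2, -0.1]
width: 0.0879
```

{"method": "send_rows", "body": {
  "motion": [
    [[-3, -6, -25], [0, 0, 0]],
    [[-2, -4, -25], [0, 0, 0]],
    [[0, -2, -20], [0, 0, 0]],
    [[0, 0, -10], [0, 0, 0]],
    [[0, 0, 0], [0, 0, 0]]
  ]
}}

```text
time: 1.6
eef_pos: [0.5535, -0.2854, 0.0214]
tool_rot: [-0.9, 1.558, 2.671]
wrist_force: [0.4, -0.1, 0.6]
width: 0.0876
```

{"method": "send_rows", "body": {
  "motion": [
    [[1, 0, -6], [0, 0, 0]],
    [[0, 0, -2], [0, 0, 0]],
    [[0, 0, 0], [0, 0, 0]]
  ]
}}

```text
time: 1.9
eef_pos: [0.5553, -0.2866, 0.0156]
tool_rot: [-0.86, 1.562, 2.71]
wrist_force: [0.4, 0.8, -0.1]
width: 0.0878
```

{"method": "send_rows", "body": {
  "motion": [
    [[0, 0, 0], [0, 0, 0]],
    [[0, 0, 0], [0, 0, 0]],
    [[0, 0, 0], [0, 0, 0]],
    [[0, 0, 0], [0, 0, 0]],
    [[0, 0, 0], [0, 0, 0]],
    [[0, 0, 0], [0, 0, 0]],
    [[0, 0, 0], [0, 0, 0]],
    [[0, 0, 0], [0, 0, 0]]
  ],
  "grip": 255,
  "grip_force": 45
}}

```text
time: 2.7
eef_pos: [0.5566, -0.2872, 0.0184]
tool_rot: [-0.766, 1.566, 2.804]
wrist_force: [-0.4, -0.7, -0.3]
width: 0.0275
```

{"method": "send_rows", "body": {
  "motion": [
    [[0, 0, -2], [0, 0, 0]],
    [[0, 0, 0], [0, 0, 0]],
    [[0, 0, 0], [0, 0, 0]],
    [[0, 0, 0], [0, 0, 0]]
  ]
}}

```text
time: 3.1
eef_pos: [0.5566, -0.2866, 0.0164]
tool_rot: [-0.926, 1.565, 2.645]
wrist_force: [-0.8, 1.1, 0.8]
width: 0.017
```

```bash
cat >> h.py <<'E'
from scipy.spatial.transform import Rotation as R
MOUTH=np.array([.523,.271,.165]);AZ=np.radians(8.5);EL=np.radians(40)
def frame(az,el):
    x=axis(az,el);y=np.array([-np.sin(az),np.cos(az),0]);return np.c_[x,y,np.cross(x,y)]
def tool():
    s=manip.observe();return R.from_euler('xyz',s['tool_rot']).as_matrix(),s['eef_pos'],s
def goal(Rm,pm,dist):  # Rm: mallet rot in tool, pm: mallet origin in tool; dist: origin distance out of mouth along bore
    Rt,pt,s=tool();F=frame(AZ,EL)
    Rg=F@Rm.T; pg=MOUTH+F[:,0]*dist-Rg@pm
    return (pg-pt)*1000,np.degrees(R.from_matrix(Rg@Rt.T).as_rotvec()),pg
E
python3 - <<'E'
from h import *
Rt,pt,s=tool();print(Rt.round(3),pt,s['time'],s['wrist_force'],s['qpos'])
F=frame(np.radians(24.3),np.radians(3.6))
Rm=Rt.T@F;pm=Rt.T@(np.array([.5705,-.2785,.016])-pt);np.savez('grasp.npz',Rm=Rm,pm=pm)
print(pm,goal(Rm,pm,.150))
E
```

```text
[[-0.005  0.416 -0.909]
 [ 0.003 -0.909 -0.416]
 [-1.    -0.004  0.003]] [ 0.55655456 -0.28655129  0.01643863] 3.1 [-0.77250683  1.07252471  0.84274217] [-5.29714453e-01  2.29256309e-01  1.46561523e+00 -1.78833584e-04
  1.45209711e+00  6.11822043e-01]
[ 0.00039332 -0.00151463 -0.01603254] (array([ 67.31363606, 571.00915866, 235.82412606]), array([ 10.30897094, -35.02687842, -15.26365226]), array([0.6238682 , 0.28445786, 0.25226276]))
```

{"method": "send_rows", "body": {
  "motion": [
    [[0, 0, 10], [0, 0, 0]],
    [[0, 0, 25], [0, 0, 0]],
    [[0, 0, 40], [0, 0, 0]],
    [[0, 0, 40], [0, 0, 0]],
    [[0, 0, 40], [0, 0, 0]],
    [[0, 0, 40], [0, 0, 0]],
    [[0, 0, 40], [0, 0, 0]],
    [[0, 0, 40], [0, 0, 0]],
    [[0, 0, 30], [0, 0, 0]],
    [[0, 0, 10], [0, 0, 0]]
  ]
}}

```text
time: 4.1
eef_pos: [0.5487, -0.2839, 0.3392]
tool_rot: [-0.818, 1.552, 2.751]
wrist_force: [-0.3, 0.2, -2.9]
width: 0.0172
```

{"method": "send_rows", "body": {
  "motion": [
    [[4, 25, 0], [0, 0, 0]],
    [[6, 47, 0], [0, 0, 0]],
    [[6, 47, 0], [0, 0, 0]],
    [[6, 47, 0], [0, 0, 0]],
    [[6, 47, 0], [1.3, -4.4, -1.9]],
    [[6, 47, 0], [1.3, -4.4, -1.9]],
    [[6, 47, 0], [1.3, -4.4, -1.9]],
    [[6, 47, 0], [1.3, -4.4, -1.9]],
    [[6, 47, 0], [1.3, -4.4, -1.9]],
    [[6, 47, 0], [1.3, -4.4, -1.9]],
    [[6, 47, 0], [1.3, -4.4, -1.9]],
    [[6, 47, 0], [1.3, -4.4, -1.9]]
  ]
}}

```text
time: 5.3
eef_pos: [0.6162, 0.2692, 0.3442]
tool_rot: [-3.103, 0.922, 0.167]
wrist_force: [0.7, -0.9, -2.9]
width: 0.0172
```

```bash
python3 - <<'E'
from h import *
z=np.load('grasp.npz');print(goal(z['Rm'],z['pm'],.150),tool()[1:])
E
```

```text
(array([  7.67718144,  15.28712772, -91.90627438]), array([-1.44014905,  0.74193799,  1.07029327]), array([0.6238682 , 0.28445786, 0.25226276])) (array([0.61619102, 0.26917074, 0.34416903]), {'time': 5.3, 'qpos': array([ 0.44445507, -0.22654117,  1.45989838, -0.17328099,  1.28211335,
        1.88209016]), 'qd': array([ 1.08629169,  0.08653744,  0.21975836, -0.94169582, -0.94800325,
        1.4885736 ]), 'effort': array([ -4.2723003 , -37.72638559, -46.01545572,   0.81849111,
        -2.10057691,  -2.08794236]), 'eef_pos': array([0.61619102, 0.26917074, 0.34416903]), 'tool_rot': array([-3.10288745,  0.92191406,  0.16741568]), 'wrist_force': array([ 0.70663915, -0.89385717, -2.94673496]), 'torque': array([-0.10716993,  0.5725778 , -0.02612564]), 'width': 0.017168824796907064})
```

{"method": "send_rows", "body": {
  "motion": [
    [[2, 5, -15], [0, 0, 0]],
    [[3, 3, -25], [0, 0, 0]],
    [[3, 2, -25], [0, 0, 0]],
    [[0, 0, -15], [0, 0, 0]],
    [[0, 0, 0], [0, 0, 0]],
    [[0, 0, 0], [0, 0, 0]]
  ]
}}

```text
time: 5.9
eef_pos: [0.619, 0.2849, 0.2576]
tool_rot: [-3.105, 0.93, 0.175]
wrist_force: [-0.6, 0.3, -2.0]
width: 0.0169
```

```bash
python3 - <<'E'
from h import *
z=np.load('grasp.npz');print(goal(z['Rm'],z['pm'],.150),tool()[1])
a=[]
for n,(u,v) in(('top',(120,180)),('side',(250,120))):
    im,d,c=grab(n);a.append(cv2.resize(im[v-75:v+75,u-65:u+65],None,fx=3,fy=3,interpolation=2))
cv2.imwrite('pics/pre.png',np.hstack(a))
print(tool()[1])
E
```

```text
(array([ 4.8483346 , -0.45253492, -5.34122176]), array([-1.30032117,  0.28217151,  0.539607  ]), array([0.6238682 , 0.28445786, 0.25226276])) [0.61901986 0.2849104  0.25760398]
[0.61922842 0.2850977  0.25844437]
```

View pics/pre.png

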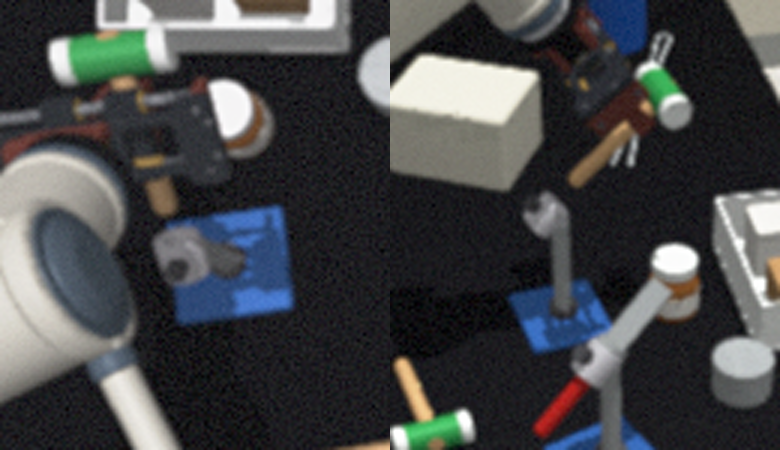

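Both views show the handle held, pointing at the collar: end at crop top (163,213) and side (577,183), collar at (190,255) and (545,212). Now I'll measure the relative offset per view.

```bash
cat > rel.py <<'E'
from h import *
from scipy.optimize import least_squares
z=np.load('grasp.npz')
def cyl(A,rad,p0,az,el,fit_dir,it=4):
    F=frame(az,el);B=A
    def f(q,B):
        a=axis(az+q[2],el+q[3]);return np.linalg.norm(np.cross(B-(p0+F[:,1]*q[0]+F[:,2]*q[1]),a),axis=1)-rad
    q=np.zeros(4)
    for _ in range(it):
        fn=(lambda q:np.r_[f(q,B),q[2:]*.02]) if fit_dir else (lambda q:f(np.r_[q[:2],0,0],B))
        r=least_squares(fn,q if fit_dir else q[:2],loss='soft_l1',f_scale=.001).x
        q=r if fit_dir else np.r_[r,0,0]
        B=A[np.abs(f(q,A))<.0025]
    return q,p0+F[:,1]*q[0]+F[:,2]*q[1],len(B),np.abs(f(q,B)).mean()
if __name__=='__main__':
    Rt,pt,s=tool();FM=Rt@z['Rm'];om=pt+Rt@z['pm'];x=FM[:,0]
    elm=np.arcsin(x[2]);azm=np.arctan2(x[1],x[0]);end=om-.12*x
    print('pred az,el',np.degrees([azm,elm]).round(2),'end',end.round(4))
    F=frame(AZ,EL)
    for n in('top','side'):
        im,d,c=load(n);X=cloud(d,c);hsv=cv2.cvtColor(im,cv2.COLOR_BGR2HSV)
        W=X-MOUTH;t=W@F[:,0];rr=np.linalg.norm(np.cross(W,F[:,0]),axis=-1)
        A=X[(d>0)&(t>-.032)&(t<.0)&(rr<.026)&(W@F[:,2]>-.012)]
        q,p,k,e=cyl(A,.019,MOUTH,AZ,EL,False)
        print(n,'collar dy,dn mm',(q[:2]*1000).round(2),'n',len(A),k,'res',round(e*1e3,2), 'fitdir',(lambda g:np.r_[g[:2]*1e3,np.degrees(g[2:])].round(2))(cyl(A,.019,MOUTH-.016*F[:,0],AZ,EL,True)[0]))
        m=cv2.inRange(hsv,(6,50,70),(22,200,255))>0
        W=X-end;t=W@x;rr=np.linalg.norm(np.cross(W,x),axis=-1)
        A2=X[m&(d>0)&(t>-.005)&(t<.1)&(rr<.02)]
        if len(A2)<8: print('few',len(A2));continue
        q2,p2,k2,e2=cyl(A2,.009,end+.03*x,azm,elm,True)
        a2=axis(azm+q2[2],elm+q2[3]);t2=(A2-end)@x
        ee=p2-.03*a2
        print('   mallet az,el',np.degrees([azm+q2[2],elm+q2[3]]).round(2),'off mm',(q2[:2]*1e3).round(2),'n',len(A2),k2,'res',round(e2*1e3,2),'t',t2.min().round(4),t2.max().round(4))
        w=(ee-p);dv=F.T@w
        print('   end rel to collar (z,y,up) mm',(dv*1e3).round(2))
E
python3 rel.py
```

```text
pred az,el [ 6.88 40.52] end [0.5414 0.2774 0.1898]
top collar dy,dn mm [ 2.48 -1.82] n 160 117 res 0.87 fitdir [ 2.5  -1.72 -0.04  0.1 ]
   mallet az,el [ 7.2  39.91] off mm [-4.14 -0.3 ] n 84 70 res 0.78 t 0.0002 0.0323
   end rel to collar (z,y,up) mm [30.52 -3.18  8.59]
side collar dy,dn mm [ 1.65 -1.07] n 106 65 res 1.11 fitdir [ 1.72 -1.17  1.88 -1.67]
   mallet az,el [ 7.01 41.54] off mm [-3.97 -0.73] n 142 95 res 1.02 t 0.0025 0.0892
   end rel to collar (z,y,up) mm [30.54 -2.12  6.55]
```

```bash
python3 - <<'E'
from h import *
z=np.load('grasp.npz');Rt,pt,s=tool();FM=Rt@z['Rm']
om=pt+Rt@z['pm']+FM@np.array([0.001,-.00405,-.0005])
np.savez('grasp.npz',Rm=z['Rm'],pm=Rt.T@(om-pt))
F=frame(AZ,EL);M=MOUTH+F@np.array([.001,.00205,-.00145]);print(M)
s=open('h.py').read().replace('MOUTH=np.array([.523,.271,.165])','MOUTH=np.array(%s)'%M.round(4).tolist());open('h.py','w').write(s)
E
cat > go.py <<'E'
import sys
from h import *
z=np.load('grasp.npz');g=goal(z['Rm'],z['pm'],float(sys.argv[1]))
Rt,pt,s=tool();F=frame(AZ,EL);om=pt+Rt@z['pm'];x=(Rt@z['Rm'])[:,0]
print('shift',g[0].round(1),'rot',g[1].round(2));print('end in collar z,y,up mm',(F.T@(om-.12*x-MOUTH)*1e3).round(1),'origin',(F.T@(om-MOUTH)*1e3).round(1),'dir',(F.T@x).round(3))
print('t',s['time'],'F collar z,y,up',(F.T@s['wrist_force']).round(2),'w',round(s['width'],4))
E
python3 go.py .145
```

```text
[0.52437643 0.27327848 0.16453202]
shift [  0.6   4.9 -10.2] rot [-1.34  0.35  0.54]
end in collar z,y,up mm [30.5 -2.6  7.6] origin [150.5  -5.1   8.7] dir [ 1.    -0.022  0.009]
t 6.0 F collar z,y,up [-1.94  0.04 -1.97] w 0.0167
```

{"method": "send_rows", "body": {
  "motion": [
    [[0.3, 2.5, -5], [-0.7, 0.2, 0.3]],
    [[0.3, 2.4, -5], [-0.6, 0.2, 0.3]],
    [[0, 0, 0], [0, 0, 0]],
    [[0, 0, 0], [0, 0, 0]],
    [[0, 0, 0], [0, 0, 0]]
  ]
}}

```text
time: 6.5
eef_pos: [0.6211, 0.2903, 0.2526]
tool_rot: [-3.14, 0.935, 0.158]
wrist_force: [0.0, 0.5, -2.5]
width: 0.017
```

```bash
python3 go.py .145; python3 -c "
from h import *
grab('top');grab('side')";python3 rel.py
```

```text
shift [-1.3 -0.2 -4.4] rot [-0.08  0.23 -0.07]
end in collar z,y,up mm [28.8  0.   2. ] origin [1.488e+02 1.000e-01 2.500e+00] dir [1.    0.    0.004]
t 6.5 F collar z,y,up [-1.53  0.54 -1.96] w 0.017
pred az,el [ 8.52 40.25] end [0.545  0.2763 0.1847]
top collar dy,dn mm [ 0.35 -0.35] n 184 119 res 0.99 fitdir [ 0.39 -0.32 -1.41  1.54]
   mallet az,el [ 7.5  41.59] off mm [0.11 0.99] n 90 81 res 0.92 t 0.0015 0.048
   end rel to collar (z,y,up) mm [28.89  0.11  2.73]
side collar dy,dn mm [-0.43 -0.27] n 111 65 res 1.15 fitdir [-0.6  -0.88  5.74 -2.3 ]
   mallet az,el [ 9.7  39.56] off mm [0.47 0.91] n 148 106 res 1.01 t 0.0014 0.0942
   end rel to collar (z,y,up) mm [28.88  0.37  3.63]
```

```bash
python3 - <<'E'
from h import *
z=np.load('grasp.npz');np.savez('grasp.npz',Rm=z['Rm'],pm=z['pm']+z['Rm']@np.array([0,.0002,.001]))
E
python3 go.py .133
```

```text
shift [ -9.7  -1.6 -12.9] rot [-0.08  0.24 -0.06]
end in collar z,y,up mm [28.9  0.1  3.1] origin [148.9   0.2   3.6] dir [1.    0.    0.004]
t 6.6 F collar z,y,up [-1.38 -0.58 -2.09] w 0.017
```

{"method": "send_rows", "body": {
  "motion": [
    [[-1.5, -0.4, -4.5], [0, 0.2, 0]],
    [[-3, -0.4, -4], [0, 0, 0]],
    [[-3, -0.3, -3], [0, 0, 0]],
    [[0, 0, 0], [0, 0, 0]],
    [[0, 0, 0], [0, 0, 0]]
  ]
}}

```text
time: 7.1
eef_pos: [0.6126, 0.2888, 0.2398]
tool_rot: [-3.139, 0.939, 0.158]
wrist_force: [0.1, -1.2, -2.5]
width: 0.0167
```

```bash
python3 go.py .125; python3 -c "
from h import *
a=[]
for n,(u,v) in(('top',(120,180)),('side',(250,120))):
    im,d,c=grab(n);a.append(cv2.resize(im[v-45:v+45,u-45:u+35],None,fx=5,fy=5,interpolation=2))
cv2.imwrite('pics/pre2.png',np.hstack(a))";python3 rel.py
```

```text
shift [-7.3 -1.1 -5.1] rot [-0.07 -0.01 -0.05]
end in collar z,y,up mm [13.9  0.  -0.8] origin [133.9   0.   -0.8] dir [ 1. -0.  0.]
t 7.1 F collar z,y,up [-1.67 -1.18 -1.86] w 0.0167
pred az,el [ 8.48 40.  ] end [0.5356 0.275  0.1729]
top collar dy,dn mm [ 0.13 -0.35] n 175 121 res 0.92 fitdir [ 0.09 -0.44 -1.94  1.17]
   mallet az,el [10.11 41.94] off mm [-0.35  0.05] n 82 73 res 0.89 t 0.003 0.0503
   end rel to collar (z,y,up) mm [14.1  -1.07 -1.46]
side collar dy,dn mm [-0.13  1.15] n 110 72 res 1.11 fitdir [-0.04  1.46  1.91  2.82]
   mallet az,el [11.92 40.98] off mm [-0.37  0.87] n 143 104 res 1.07 t 0.0022 0.0926
   end rel to collar (z,y,up) mm [14.11 -1.55 -1.66]
```

View pics/pre2.png

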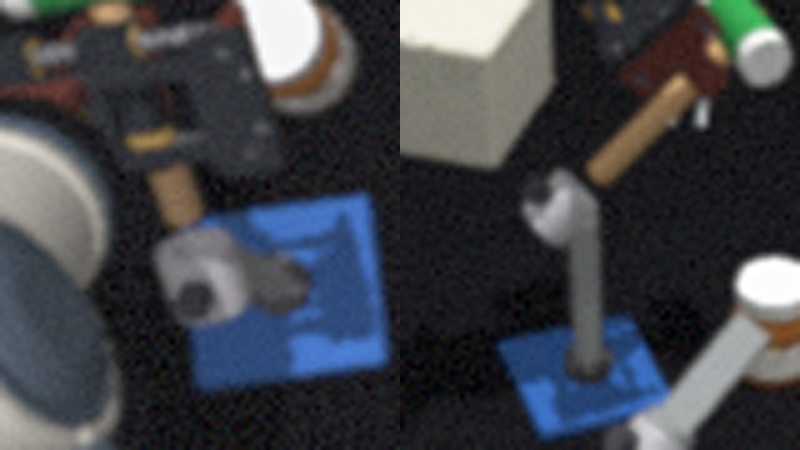

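The handle end sits at the mouth and is aligned in both views: crop top (180,215) and side (595,175). I'm inserting in small steps and watching the force.

{"method": "send_rows", "body": {
  "motion": [
    [[-3.3, 0, -2.3], [0, 0, 0]],
    [[-3, -0.4, -2.6], [0, 0, 0]],
    [[-3, -0.4, -2.6], [0, 0, 0]],
    [[-1.5, -0.2, -1.3], [0, 0, 0]],
    [[0, 0, 0], [0, 0, 0]]
  ]
}}

```text
time: 7.7
eef_pos: [0.601, 0.2878, 0.2306]
tool_rot: [-3.138, 0.938, 0.159]
wrist_force: [0.4, 0.6, -2.6]
width: 0.0168
```

```bash
python3 go.py .110
```

```text
shift [-7.1 -1.8 -5.6] rot [-0.09  0.01 -0.05]
end in collar z,y,up mm [-0.8  0.8 -0.4] origin [119.2   0.7  -0.4] dir [ 1. -0.  0.]
t 7.7 F collar z,y,up [-1.31  0.49 -2.26] w 0.0168
```

{"method": "send_rows", "body": {
  "motion": [
    [[-2.3, -0.6, -1.9], [0, 0, 0]],
    [[-2.3, -0.4, -1.9], [0, 0, 0]],
    [[-1.5, -0.3, -1.3], [0, 0, 0]],
    [[0, 0, 0], [0, 0, 0]]
  ]
}}

```text
time: 8.1
eef_pos: [0.5944, 0.2864, 0.2252]
tool_rot: [-3.138, 0.938, 0.159]
wrist_force: [0.1, 0.1, -2.0]
width: 0.0171
```

```bash
python3 go.py .100;python3 -c "
from h import *
grab('top');grab('side')";python3 rel.py
```

```text
shift [-8.  -1.5 -6.6] rot [-0.1   0.02 -0.05]
end in collar z,y,up mm [-9.5  0.4 -0.3] origin [110.5   0.3  -0.2] dir [ 1.    -0.     0.001]
t 8.1 F collar z,y,up [-1.21  0.09 -1.55] w 0.0171
pred az,el [ 8.47 40.06] end [0.5175 0.2726 0.1585]
top collar dy,dn mm [0.21 0.11] n 164 120 res 0.99 fitdir [ 0.22  0.04 -0.25  0.62]
   mallet az,el [10.02 39.77] off mm [ 0.08 -0.34] n 55 55 res 0.97 t 0.0095 0.0301
   end rel to collar (z,y,up) mm [-9.13 -0.38 -0.49]
side collar dy,dn mm [-0.19  1.34] n 101 60 res 1.14 fitdir [ 0.13  1.07 -3.22  1.5 ]
   mallet az,el [ 9.53 40.15] off mm [-0.75  0.34] n 134 91 res 1.0 t 0.0089 0.0934
   end rel to collar (z,y,up) mm [-9.13 -0.62 -1.23]
```

{"method": "send_rows", "body": {
  "motion": [
    [[-1.9, -0.2, -1.9], [0, 0, 0]],
    [[-1.5, -0.2, -1.6], [0, 0, 0]],
    [[-1.5, -0.2, -1.3], [0, 0, 0]],
    [[-0.8, -0.1, -0.6], [0, 0, 0]],
    [[0, 0, 0], [0, 0, 0]]
  ]
}}

```text
time: 8.7
eef_pos: [0.5893, 0.2858, 0.2208]
tool_rot: [-3.137, 0.935, 0.159]
wrist_force: [2.1, -0.0, -2.1]
width: 0.0168
```

```bash
python3 go.py .090
```

```text
shift [-10.5  -2.1  -8.7] rot [-0.15  0.2  -0.05]
end in collar z,y,up mm [-16.2   0.6  -0.7] origin [103.8   0.5  -0.2] dir [ 1.    -0.001  0.004]
t 8.7 F collar z,y,up [ 0.24 -0.34 -2.96] w 0.0168
```

{"method": "send_rows", "body": {
  "motion": [
    [[-2.3, -0.5, -1.9], [0, 0.1, 0]],
    [[-2.3, -0.4, -1.9], [0, 0, 0]],
    [[-2.3, -0.4, -1.9], [0, 0, 0]],
    [[0, 0, 0], [0, 0, 0]]
  ]
}}

```text
time: 9.1
eef_pos: [0.5833, 0.2846, 0.2172]
tool_rot: [-3.135, 0.931, 0.161]
wrist_force: [0.9, 0.1, -3.4]
width: 0.017
```

```bash
python3 go.py .080
```

```text
shift [-12.1  -2.1 -11.5] rot [-0.26  0.4  -0.05]
end in collar z,y,up mm [-23.2   0.4   0.1] origin [96.8  0.2  1. ] dir [ 1.    -0.002  0.008]
t 9.1 F collar z,y,up [-1.51 -0.06 -3.2 ] w 0.017
```

{"method": "send_rows", "body": {
  "motion": [
    [[-2, -0.3, -2.6], [-0.1, 0.2, 0]],
    [[-2.2, -0.3, -2.5], [0, 0.2, 0]],
    [[-3, -0.4, -2.7], [0, 0, 0]],
    [[0, 0, 0], [0, 0, 0]]
  ]
}}

```text
time: 9.5
eef_pos: [0.5754, 0.2834, 0.2085]
tool_rot: [-3.137, 0.939, 0.16]
wrist_force: [1.6, 0.7, -3.7]
width: 0.0172
```

```bash
python3 go.py .070
```

```text
shift [-11.8  -2.   -9.2] rot [-0.13 -0.05 -0.05]
end in collar z,y,up mm [-35.    0.3  -0.6] origin [85.   0.2 -0.7] dir [ 1.    -0.001 -0.   ]
t 9.5 F collar z,y,up [-1.09  0.44 -3.97] w 0.0172
```

{"method": "send_rows", "body": {
  "motion": [
    [[-3, -0.5, -2.7], [0, 0, 0]],
    [[-3, -0.5, -2.6], [0, 0, 0]],
    [[-3, -0.5, -2.6], [0, 0, 0]],
    [[-3, -0.5, -2.6], [0, 0, 0]],
    [[-2, -0.3, -1.7], [0, 0, 0]],
    [[0, 0, 0], [0, 0, 0]]
  ]
}}

```text
time: 10.1
eef_pos: [0.5601, 0.2808, 0.1952]
tool_rot: [-3.137, 0.939, 0.159]
wrist_force: [2.3, -0.1, -1.3]
width: 0.0168
```

```bash
python3 go.py .050
```

```text
shift [-11.6  -1.7  -8.7] rot [-0.12 -0.03 -0.05]
end in collar z,y,up mm [-55.5   0.   -0.8] origin [64.5 -0.1 -0.9] dir [ 1.    -0.001 -0.   ]
t 10.1 F collar z,y,up [ 0.87 -0.48 -2.46] w 0.0168
```

{"method": "send_rows", "body": {
  "motion": [
    [[-3, -0.4, -2.7], [0, 0, 0]],
    [[-3, -0.4, -2.6], [0, 0, 0]],
    [[-3, -0.4, -2.6], [0, 0, 0]],
    [[-3, -0.4, -2.6], [0, 0, 0]],
    [[-3, -0.4, -2.6], [0, 0, 0]],
    [[0, 0, 0], [0, 0, 0]]
  ]
}}

```text
time: 10.7
eef_pos: [0.5436, 0.2784, 0.1808]
tool_rot: [-3.138, 0.939, 0.159]
wrist_force: [0.1, -0.8, -2.5]
width: 0.0174
```

```bash
python3 go.py .035;python3 -c "
from h import *
a=[]
for n,(u,v) in(('top',(120,180)),('side',(250,120))):
    im,d,c=grab(n);a.append(cv2.resize(im[v-45:v+45,u-45:u+35],None,fx=5,fy=5,interpolation=2))
cv2.imwrite('pics/ins.png',np.hstack(a))"
```

```text
shift [-6.5 -0.9 -3.9] rot [-0.09 -0.06 -0.03]
end in collar z,y,up mm [-77.5  -0.   -1.1] origin [42.5 -0.1 -1.2] dir [ 1.    -0.001 -0.001]
t 10.7 F collar z,y,up [-1.62 -0.79 -1.93] w 0.0174
```

View pics/ins.png

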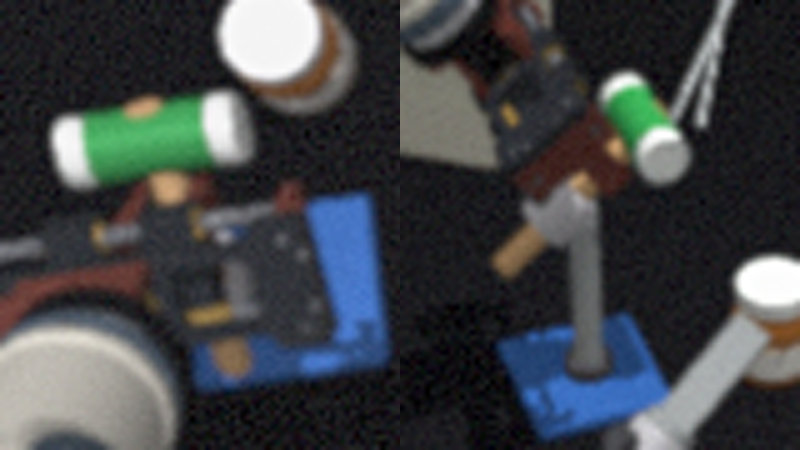

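The handle is through the collar, with its end showing below at crop side (510,262) and top (232,355). The fingers are just above the mouth.

{"method": "send_rows", "body": {
  "motion": [
    [[-2.5, -0.4, -2.0], [0, 0, 0]],
    [[-2.3, -0.3, -1.9], [0, 0, 0]],
    [[-2, -0.2, -1.6], [0, 0, 0]],
    [[0, 0, 0], [0, 0, 0]]
  ]
}}

```text
time: 11.2
eef_pos: [0.5369, 0.2774, 0.1752]
tool_rot: [-3.138, 0.939, 0.158]
wrist_force: [1.2, -1.1, -2.9]
width: 0.0172
```

```bash
python3 go.py .035
```

```text
shift [0.2 0.1 1.6] rot [-0.09 -0.01 -0.02]
end in collar z,y,up mm [-86.2  -0.   -1.1] origin [33.8 -0.1 -1.1] dir [ 1.    -0.001  0.   ]
t 11.2 F collar z,y,up [-1.08 -1.29 -2.92] w 0.0172
```

{"method": "send_rows", "body": {
  "motion": [
    [[0, 0, 0], [0, 0, 0]],
    [[0, 0, 0], [0, 0, 0]],
    [[0, 0, 0], [0, 0, 0]],
    [[0, 0, 0], [0, 0, 0]],
    [[0, 0, 0], [0, 0, 0]]
  ],
  "grip": 60
}}

```text
time: 11.7
eef_pos: [0.5367, 0.2782, 0.177]
tool_rot: [-3.135, 0.937, 0.161]
wrist_force: [-0.1, -0.2, -0.5]
width: 0.0537
```

{"method": "send_rows", "body": {
  "motion": [
    [[-3, -0.5, 3.8], [0, 0, 0]],
    [[-6.4, -1, 7.7], [0, 0, 0]],
    [[-12.7, -1.9, 15.3], [0, 0, 0]],
    [[-12.7, -1.9, 15.3], [0, 0, 0]],
    [[-10, -1.5, 12], [0, 0, 0]],
    [[0, 0, 0], [0, 0, 0]]
  ]
}}

```text
time: 12.3
eef_pos: [0.4887, 0.2707, 0.2358]
tool_rot: [-3.133, 0.936, 0.163]
wrist_force: [-0.5, 0.4, -1.0]
width: 0.0673
```

```bash
python3 go.py .035;python3 -c "
from h import *
a=[]
for n,(u,v) in(('top',(120,180)),('side',(250,120))):
    im,d,c=grab(n);a.append(cv2.resize(im[v-45:v+45,u-45:u+35],None,fx=5,fy=5,interpolation=2))
cv2.imwrite('pics/rel.png',np.hstack(a))"
```

```text
shift [ 48.4   6.8 -59. ] rot [-0.28  0.1  -0.04]
end in collar z,y,up mm [-84.6   0.7  76.3] origin [35.4  0.4 76.6] dir [ 1.    -0.002  0.002]
t 12.3 F collar z,y,up [-0.94  0.5  -0.47] w 0.0673
```

View pics/rel.png

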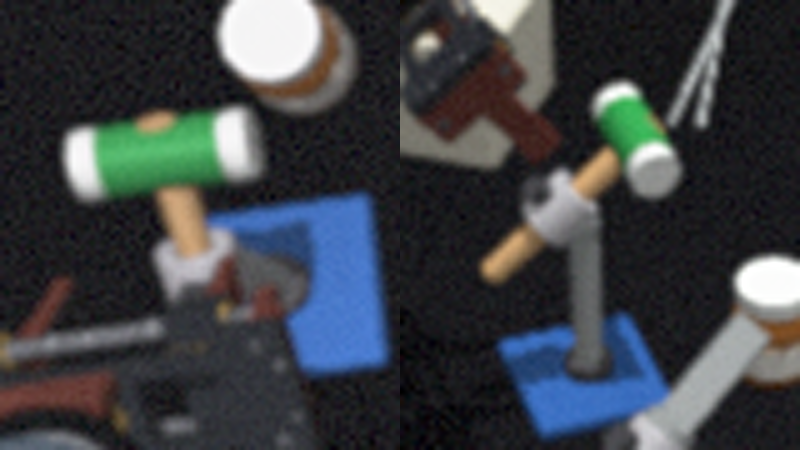

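The mallet is released and held by the ball. The head is at crop side (635,140), about 34 mm off the mouth. Next I go round above the head, close the fingers and push.

{"method": "send_rows", "body": {
  "motion": [
    [[15, 2.2, 14], [0, 0, 0]],
    [[15, 2.2, 13], [0, 0, 0]],
    [[15, 2.2, 12.5], [0, 0, 0]],
    [[15, 2.2, 12.5], [0, 0, 0]],
    [[0, 0, 0], [0, 0, 0]],
    [[0, 0, 0], [0, 0, 0]],
    [[0, 0, 0], [0, 0, 0]],
    [[0, 0, 0], [0, 0, 0]],
    [[0, 0, 0], [0, 0, 0]],
    [[0, 0, 0], [0, 0, 0]]
  ],
  "grip": 255
}}

```text
time: 13.4
eef_pos: [0.5491, 0.2781, 0.2733]
tool_rot: [3.138, 0.955, 0.152]
wrist_force: [0.6, -0.9, 0.6]
width: 0.0008
```

```bash
cat > tc.py <<'E'
from h import *
Rt,pt,s=tool();F=frame(AZ,EL);print('TCP in collar z,y,up',(F.T@(pt-MOUTH)*1e3).round(1),'tipdir',(F.T@Rt[:,0]).round(3),'F',(F.T@s['wrist_force']).round(2),'w',s['width'].round(4),s['time'])
E
python3 tc.py
```

```text
Traceback (most recent call last):
  File "tc.py", line 2, in <module>
    Rt,pt,s=tool();F=frame(AZ,EL);print('TCP in collar z,y,up',(F.T@(pt-MOUTH)*1e3).round(1),'tipdir',(F.T@Rt[:,0]).round(3),'F',(F.T@s['wrist_force']).round(2),'w',s['width'].round(4),s['time'])
                                                                                                                                                                     ^^^^^^^^^^^^^^^^
AttributeError: 'float' object has no attribute 'round'
```

```bash
sed -i "s/s\['width'\].round(4)/s['width']/" tc.py; sed -i "s/,s\['time'\])/,s['time'],s['qpos'].round(2))/" tc.py; python3 tc.py
```

```text
TCP in collar z,y,up [89.2  1.1 67.2] tipdir [-0.083  0.002 -0.997] F [ 0.72 -0.99  0.17] w 0.0007556295840592 13.4 [ 0.53 -0.36  1.68 -0.23  1.25  1.95]
```

{"method": "send_rows", "body": {
  "motion": [
    [[5, 0.6, 5], [0.4, -2.5, 0]],
    [[5, 0.6, 5], [0.4, -2.5, 0]],
    [[5, 0.6, 4], [0, 0, 0]],
    [[0, 0, 0], [0, 0, 0]]
  ]
}}

```text
time: 13.8
eef_pos: [0.5638, 0.2802, 0.2879]
tool_rot: [3.139, 0.865, 0.154]
wrist_force: [-0.4, 0.8, -0.1]
width: 0.0008
```

```bash
python3 tc.py
```

```text
TCP in collar z,y,up [109.9   1.   68.8] tipdir [ 0.008  0.004 -1.   ] F [-0.26  0.82  0.09] w 0.0007962909976355476 13.8 [ 0.54 -0.39  1.71 -0.27  1.16  1.97]
```

{"method": "send_rows", "body": {
  "motion": [
    [[10, 1.3, -12], [0, 0, 0]],
    [[11, 1.4, -13], [0, 0, 0]],
    [[11, 1.4, -13], [0, 0, 0]],
    [[10, 1.2, -12], [0, 0, 0]],
    [[0, 0, 0], [0, 0, 0]],
    [[0, 0, 0], [0, 0, 0]]
  ]
}}

```text
time: 14.4
eef_pos: [0.609, 0.2854, 0.232]
tool_rot: [3.139, 0.87, 0.153]
wrist_force: [0.0, -0.7, 0.0]
width: 0.0005
```

```bash
python3 tc.py;python3 -c "
from h import *
a=[]
for n,(u,v) in(('top',(120,170)),('side',(260,115))):
    im,d,c=grab(n);a.append(cv2.resize(im[v-45:v+45,u-45:u+35],None,fx=5,fy=5,interpolation=2))
cv2.imwrite('pics/push.png',np.hstack(a))"
```

```text
TCP in collar z,y,up [108.8  -0.5  -3.3] tipdir [ 0.003  0.003 -1.   ] F [-0.06 -0.74  0.08] w 0.0004570813900399348 14.4 [ 0.5  -0.27  1.72 -0.25  1.04  1.97]
```

View pics/push.png

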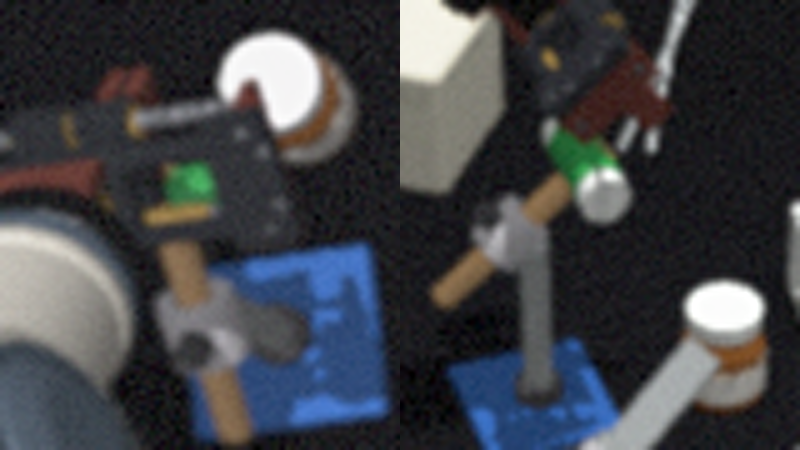

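The closed fingers sit just behind the head's crown (crop side (640,90)) with the tips past the axis. Now the gentle push along the bore.

{"method": "send_rows", "body": {
  "motion": [
    [[-5, -0.6, -1.5], [0, 0, 0]],
    [[-3.8, -0.5, -3.2], [0, 0, 0]],
    [[-3, -0.4, -2.6], [0, 0, 0]],
    [[-2.3, -0.3, -1.9], [0, 0, 0]],
    [[0, 0, 0], [0, 0, 0]]
  ]
}}

```text
time: 15.0
eef_pos: [0.5929, 0.2842, 0.2261]
tool_rot: [-3.141, 0.865, 0.157]
wrist_force: [-0.6, -0.2, 0.7]
width: 0.0004
```

```bash
python3 tc.py
```

```text
TCP in collar z,y,up [92.7  0.7  2.6] tipdir [ 0.008  0.005 -1.   ] F [-0.03 -0.06  0.97] w 0.0004252211646544899 15.0 [ 0.51 -0.32  1.76 -0.26  1.03  1.98]
```

{"method": "send_rows", "body": {
  "motion": [
    [[-1.7, -0.5, -2.5], [0, 0, 0]],
    [[-2, -0.4, -2.3], [0, 0, 0]],
    [[-2.3, -0.4, -1.9], [0, 0, 0]],
    [[-2.3, -0.4, -1.9], [0, 0, 0]],
    [[0, 0, 0], [0, 0, 0]]
  ]
}}

```text
time: 15.5
eef_pos: [0.584, 0.2825, 0.2174]
tool_rot: [-3.141, 0.864, 0.157]
wrist_force: [0.9, -0.1, 0.0]
width: 0.0004
```

```bash
python3 tc.py
```

```text
TCP in collar z,y,up [80.2  0.2  1.7] tipdir [ 0.009  0.006 -1.   ] F [ 0.68 -0.26 -0.55] w 0.00041806924858430686 15.5 [ 0.52 -0.34  1.8  -0.27  1.02  1.99]
```

{"method": "send_rows", "body": {
  "motion": [
    [[-2, -0.3, -2.1], [0, 0, 0]],
    [[-2.3, -0.4, -1.9], [0, 0, 0]],
    [[-2.3, -0.3, -1.9], [0, 0, 0]],
    [[-2.3, -0.3, -1.9], [0, 0, 0]]
  ]
}}

```text
time: 15.9
eef_pos: [0.5769, 0.2816, 0.2136]
tool_rot: [-3.138, 0.855, 0.16]
wrist_force: [3.4, 0.4, 1.4]
width: 0.0005
```

```bash
python3 tc.py
```

```text
TCP in collar z,y,up [72.2  0.5  3.5] tipdir [ 0.018  0.007 -1.   ] F [ 3.53 -0.12 -1.14] w 0.0004975730564449617 15.9 [ 0.52 -0.36  1.83 -0.28  1.01  2.01]
```

{"method": "send_rows", "body": {
  "motion": [
    [[-1.7, -0.4, -2.6], [-0.1, 0.5, 0]],
    [[-1.9, -0.4, -2.4], [-0.1, 0.5, 0]],
    [[-2.1, -0.4, -2.2], [0, 0, 0]],
    [[-2.1, -0.3, -2.1], [0, 0, 0]]
  ]
}}

```text
time: 16.3
eef_pos: [0.5691, 0.2804, 0.2055]
tool_rot: [-3.138, 0.87, 0.16]
wrist_force: [4.1, 1.0, 3.2]
width: 0.0005
```

```bash
python3 tc.py
```

```text
TCP in collar z,y,up [61.   0.4  2.3] tipdir [ 0.002  0.008 -1.   ] F [ 5.27  0.39 -0.22] w 0.0005150827646101101 16.3 [ 0.53 -0.37  1.84 -0.27  1.02  2.01]
```

{"method": "send_rows", "body": {
  "motion": [
    [[-1.9, -0.4, -2.2], [0, 0, 0]],
    [[-1.9, -0.4, -2.1], [0, 0.2, 0]],
    [[-1.9, -0.3, -1.9], [0, 0, 0]]
  ]
}}

```text
time: 16.6
eef_pos: [0.5634, 0.2795, 0.2004]
tool_rot: [-3.135, 0.871, 0.162]
wrist_force: [4.4, 0.4, 4.3]
width: 0.0004
```

```bash
python3 tc.py
```

```text
TCP in collar z,y,up [53.3  0.4  2.1] tipdir [ 0.001  0.009 -1.   ] F [ 6.19 -0.22  0.44] w 0.00041076485615757847 16.6 [ 0.53 -0.39  1.86 -0.28  1.02  2.01]
```

Near the seat now, so I'm using 1.5 to 2 mm rows.

{"method": "send_rows", "body": {
  "motion": [
    [[-1.5, -0.2, -1.4], [0, 0, 0]],
    [[-1.5, -0.2, -1.4], [0, 0, 0]]
  ]
}}

```text
time: 16.8
eef_pos: [0.5603, 0.2792, 0.198]
tool_rot: [-3.135, 0.87, 0.163]
wrist_force: [5.0, 0.3, 3.5]
width: 0.0005
```

```bash
python3 tc.py
```

```text
TCP in collar z,y,up [49.4  0.5  2.3] tipdir [ 0.003  0.009 -1.   ] F [ 6.09 -0.45 -0.53] w 0.0005352940782561011 16.8 [ 0.53 -0.4   1.87 -0.28  1.02  2.02]
```

{"method": "send_rows", "body": {
  "motion": [
    [[-1.4, -0.2, -1.3], [0, 0, 0]],
    [[-1.4, -0.2, -1.3], [0, 0, 0]]
  ]
}}

```text
time: 17.0
eef_pos: [0.5577, 0.2789, 0.1962]
tool_rot: [-3.135, 0.868, 0.163]
wrist_force: [7.5, 0.9, 6.3]
width: 0.0003
```

```bash
python3 tc.py
```

```text
TCP in collar z,y,up [46.3  0.6  2.6] tipdir [ 0.005  0.01  -1.   ] F [ 9.8  -0.22 -0.04] w 0.00030328871638936046 17.0 [ 0.54 -0.4   1.88 -0.28  1.01  2.02]
```

{"method": "send_rows", "body": {
  "motion": [
    [[-1.2, -0.2, -1.1], [0, 0, 0]],
    [[-1.2, -0.2, -1.1], [0, 0, 0]]
  ]
}}

```text
time: 17.2
eef_pos: [0.5573, 0.2787, 0.1966]
tool_rot: [-3.134, 0.86, 0.164]
wrist_force: [12.3, 3.0, 3.2]
width: 0.0003
```

```bash
python3 tc.py
```

```text
TCP in collar z,y,up [46.2  0.5  3.2] tipdir [ 0.012  0.01  -1.   ] F [11.72  1.17 -5.61] w 0.0002745429245164572 17.2 [ 0.54 -0.41  1.89 -0.29  1.01  2.02]
```

The advance has stopped at 46 mm with the force rising, which is what seating should look like. I'm backing off and will check with the cameras.

{"method": "send_rows", "body": {
  "motion": [
    [[3.8, 0.6, 3.2], [0, 0, 0]],
    [[7.6, 1.1, 6.4], [0, 0, 0]],
    [[7.6, 1.1, 6.4], [0, 0, 0]],
    [[0, 0, 30], [0, 0, 0]],
    [[0, 0, 45], [0, 0, 0]],
    [[0, 0, 45], [0, 0, 0]],
    [[-10, 0, 30], [0, 0, 0]],
    [[0, 0, 0], [0, 0, 0]],
    [[0, 0, 0], [0, 0, 0]]
  ]
}}

```text
time: 18.1
eef_pos: [0.5629, 0.2791, 0.3529]
tool_rot: [3.137, 0.893, 0.153]
wrist_force: [-0.8, 1.2, 0.1]
width: 0.0003
```

```bash
python3 tc.py;python3 - <<'E'
from h import *
from rel import cyl
a=[];F=frame(AZ,EL)
for n,(u,v) in(('top',(120,180)),('side',(250,120))):
    im,d,c=grab(n);a.append(cv2.resize(im[v-45:v+45,u-45:u+35],None,fx=5,fy=5,interpolation=2))
    X=cloud(d,c);hsv=cv2.cvtColor(im,cv2.COLOR_BGR2HSV)
    g=(cv2.inRange(hsv,(45,90,40),(85,255,255))>0)&(d>0)&(np.linalg.norm(X-MOUTH,axis=-1)<.09)
    W=(X[g]-MOUTH)@F;print(n,'head pts',g.sum(),'axial min/max mm',(np.percentile(W[:,0],[2,98])*1e3).round(1))
    # barrel axis is collar y: circle of radius 17 in (z,up) plane
    from scipy.optimize import least_squares
    r=least_squares(lambda q:np.hypot(W[:,0]-q[0],W[:,2]-q[1])-.017,[.017,0],loss='soft_l1',f_scale=.001).x
    print('  head centre (z,up) mm',(r*1e3).round(1))
    m=(cv2.inRange(hsv,(6,50,60),(22,220,255))>0)&(d>0);Q=(X-MOUTH)@F
    m&=(Q[...,0]<-.036)&(Q[...,0]>-.14)&(np.hypot(Q[...,1],Q[...,2])<.03);A=X[m]
    if len(A)>8:
        q,p,k,e=cyl(A,.009,MOUTH-.08*F[:,0],AZ,EL,True);print('  handle off',(q[:2]*1e3).round(1),'ddir',np.degrees(q[2:]).round(1),'end z',(Q[m][:,0].min()*1e3).round(1),k)
cv2.imwrite('pics/fin.png',np.hstack(a))
E
```

```text
TCP in collar z,y,up [1.510e+02 1.000e-01 1.193e+02] tipdir [-0.02   0.003 -1.   ] F [-0.4   1.3   0.49] w 0.0003373176415805357 18.1 [ 0.53 -0.35  1.55 -0.24  1.3   1.93]
top head pts 48 axial min/max mm [ 6.5 34.5]
  head centre (z,up) mm [16.5 -3. ]
  handle off [-0.4 -1.1] ddir [-0.1 -0.1] end z -120.8 145
side head pts 96 axial min/max mm [ 5.9 34.3]
  head centre (z,up) mm [17.3 -1.5]
  handle off [-2.1 -0.4] ddir [0.5 0.4] end z -119.1 79
```

View pics/fin.png

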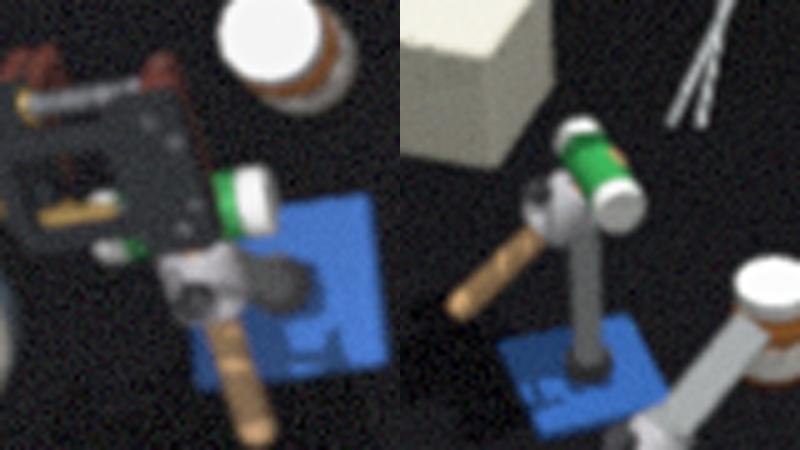

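The head sits on the collar mouth (crop side (600,180)) and the handle end sticks out below (460,305). Measured head centre is 17 mm from the mouth and the handle end is at -120 mm, so it is fully home. The robot is clear, so I'm handing in.

```bash
python3 -c "
from plant import manip
print(manip.sign_off())"
```

```text
the job is handed in; nothing more can be done
None
```

The mallet is seated in the empty collar and I handed the job in at about 18 s of the 61 s allowed.

**What I did:** I took the rightmost mallet by its handle and lined it up with the collar using both cameras. I slid it in past the spring ball with about 1–2 N of added force. Then I let go and pressed the head home with closed fingers. The push took about 4–10 N and stopped at the seat at about 12–13 N.

**Last checks:**

| Check | Measured |
|---|---|
| Head centre from the mouth | 16.5 mm (top view), 17.3 mm (side view); 17 mm is fully seated |
| Handle end along the bore | about −120 mm |
| Handle axis against the bore | within about 0.6° |
| Sideways offset | up to about 2–3 mm, and the two views differ by 1–2 mm |

- **Gripper:** it was well above and clear of the mallet and everything else.
- **Bystanders:** I did not re-measure the spatula, models, tin and jar at the end. The tool's path stayed away from them, and the jar looked unmoved in the last picture.

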